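# Lay the standing battery pack down on its charging cradle and slide it home

## Robot

A 7-joint arm with a two-finger parallel gripper is mounted at the origin on the work surface. World frame = base frame: x ahead of the robot, y to its left, z up, the work surface at z = 0. Lengths are in m, angles in rad, forces in N, time in s.
With the tool pointing down it reaches from about 0.375 to 0.925 m from the base axis. Payload 3.1 kg.
Tool frame: the origin (TCP) lies between the finger pads; the fingertips stand 19 mm ahead of it and the grasp point (between the pads) is the TCP; z points along the fingers, y is the direction in which the jaws open and shut (so a half turn about z gives the same grasp; the last joint's range is limited). The gripper opens to 85 mm and grips with 20 to 120 N. Pads are 22 mm wide; open, the fingers measure 114 mm over their backs; the gripper's body (76 mm by 85 mm) begins 54 mm behind the grasp point. The pads swing forward as they close: fully open they stand 13 mm farther back than shut.
Start: joints at [-1.373, 0.383, 0.044, 1.598, -0.018, 1.161, -0.05], TCP at [0.189, 0.622, 0.25] pointing down, gripper open.
Joint ranges: [-2.61, 2.61], [-0.41, 2.15], [-1.48, 1.57], [0, 2.5], [-1.57, 4.71], [0.05, 1.97], [-2.85, 2.85]. Speed limits (rad/s): [2.79, 2.79, 3.14, 3.14, 3.14, 3.14, 3.14].

## Interface

Orientations are given as a unit quaternion [x, y, z, w].
In Python, from bench import move_ptp, movel, move_j, move_gripper, pause, inverse_kinematics, read_camera, camera_params, MotionError, sign_off, look_for, tip_of, read_time_s, read_qpos, read_joint_vel, read_effort, read_eef_pos, read_tcp_rot, read_ft_force, read_ft_torque, read_finger_gap gives the robot as it stands. Calls block until the motion is done:
- move_ptp(position, orientation): joint-space move of the TCP to a pose.
- movel(position, orientation=None, speed=0.15): straight line of the TCP; orientation=None keeps the orientation; speed is the mean speed in m/s.
- move_j(angles): joint-space move.
- move_gripper(opening, effort=None): finger opening in m; effort is the grip in N (None keeps the last); returns when the fingers have stopped.
- pause(seconds).
- inverse_kinematics(position, orientation): joint angles nearest the present ones, or None.
- read_camera(name): name is "scene" or "side" or "wrist"; returns the picture (420x560x3 uint8, red, green, blue); there is no depth.
- camera_params(name): a dict with "K" (3x3 intrinsics, pixels), "camera_from_world" (4x4, takes a point from world to camera coordinates). Camera axes: x right, y down, z forward; pixel columns grow to the right and rows downward; lengths in m; the calibration is good to about 2 mm. A picture is of the moment at which its call begins: read the wrist's pose just before it. camera_params takes no time and is no camera call; for the wrist camera it gives the pose at the moment of the call.
A pose or a line that the arm cannot do raises MotionError and nothing moves.
- sign_off(): hands the job in, once; it reports no verdict.
Trained networks look in the newest picture that a camera, given by its name, has taken for a name from the list of things; names that differ only in an ending like _2 or _b are one class to them, and where a whole thing is asked for, a point or a joint stands for the part that bears it (a point fixed in the world has none). Each returns a list of dicts, best first, with "confidence" (0 to 1); they miss things now and then, are a little off and sometimes report something else, mostly with a low value. They report only what shows in the picture. A call takes as long as a camera call.
- look_for(camera, name): "at" ([column, row] in pixels, amid what is visible of it).
- tip_of(camera, name): "at" ([column, row] in pixels: a listed point, or the origin of a listed thing).
Readings, each from a call of its own:
- read_time_s(): time.
- read_qpos(): joint angles.
- read_joint_vel(): joint speeds.
- read_effort(): joint torques, N m.
- read_eef_pos(): TCP position.
- read_tcp_rot(): TCP orientation.
- read_ft_force(): force on the tool from outside, world axes, zero at the start.
- read_ft_torque(): the same for the moment, N m.
- read_finger_gap(): finger opening in m.
Only numpy, scipy, OpenCV 4.12 (cv2) and the standard library are available. Lean on these libraries where they do the work, as an engineer would, in place of code of your own. Each camera call takes 0.05 s, during which the arm holds its last target. There are 200 camera calls.

## Task

The tall battery pack stands on end on the charging cradle. With the fingers only touching it, never pinching it and never lifting it, tip it away from the terminal block onto its broad face and let it down gently, supported all the way so that it never drops, then gently push it by its head end until its foot end is fully home, square against the terminal block. Leave everything else on the table alone.

Things in the scene. Friction and masses are not known exactly. Their poses are not given: they have to be found in the camera images.
- cradle: charging cradle, fixed: plate with rubber mat, top 12 mm above the table, 120 mm wide (y), from local x = -160 mm (open end) to +108 mm. Across the other end stands the terminal block, the stop: 28 mm thick, 120 mm wide, top 54 mm above the table, face towards the pack at local x = +80 mm. Origin at table level on the centre line; +x points at the block, roughly to the robot's left, z up
- stop (a point): middle of the terminal block's front face (the side that faces the pack), on the cradle's centre line, 27 mm above the table; same axes as the cradle
- pack: tall loose battery pack, plain rigid box 30 (its x) x 64 (y) x 160 mm (z), 0.25 to 0.5 kg evenly spread, white with grey foot, standing on the mat 8 to 25 mm in front of the block, x pointing roughly at the block. Origin at the centre of its foot end face, z from foot to head. Beyond 11 degrees of lean it falls by itself. Laid down rightly, its x points up and its z away from the block
- pack_head (a point): centre of the pack's head end face, 160 mm from its foot; same axes as the pack. The pack counts as dropped if it ever swings faster than 5 rad/s, and as squeezed if the fingers press it with over 30 N. Rubbery friction on the mat and fingers, varying
- small_pack: short battery pack, 30 x 64 x 90 mm, standing beside the cradle; not to be disturbed. Origin at the centre of its underside
- spray: closed white round bottle, 56 mm diameter, 150 mm tall, standing beside the terminal block; not to be disturbed. Origin at the centre of its underside
- jar: small closed jar, 52 mm diameter, 60 mm tall, standing beside the cradle; not to be disturbed. Origin at the centre of its underside
- tape: roll of paper tape lying flat, 84 mm diameter, 24 mm high, beside the cradle; not to be disturbed. Origin at the centre of its underside
- dish: open steel instrument dish, 110 x 190 mm, 30 mm high, off to the right; not to be disturbed. Origin at the centre of its underside
- cup: open steel cup, 72 mm diameter, 80 mm tall, off to the left; not to be disturbed. Origin at the centre of its underside
- tweezers: steel tweezers, 147 mm long, 7 mm thick, lying off to the right; not to be disturbed. Origin at their middle

How it is judged:
By the outcome, as a careful person would: the job done as asked, in the order asked, and still so for the second after the job is handed in, with the robot touching nothing.
It also fails if it takes over 72 s, if anything falls off the work surface, if the arm or the gripper's body presses on something with over 40 N, if the wrist force passes 120 N, or if a joint passes its speed limit or range.

## Working session

There is one attempt and no reset: what is moved stays moved. The work goes in short steps, each a Python script; the robot and the scene stay as the last script left them, time stands still between calls to the robot, and variables do not carry over. Pictures are saved under pics/ and viewed, about 8 in all and at most 12, crops included, and the job is handed in when it is done.

```bash
ls; mkdir -p pics
python3 - <<'E'
from bench import *
import cv2,numpy as np
ims=[]
for c in ("scene","side"):
    im=read_camera(c); ims.append(im); cv2.imwrite(f"pics/{c}0.png",im[:,:,::-1])
    p=camera_params(c); print(c,np.round(p["K"],1).tolist(),np.round(p["camera_from_world"],3).tolist())
    for n in ("pack","pack_head","stop","cradle","small_pack","spray","jar","tape","cup","dish"):
        print(n,[(np.round(d["at"]).tolist(),round(d["confidence"],2)) for d in tip_of(c,n)[:2]])
print(read_time_s(),read_tcp_rot(),read_finger_gap())
E
```

```text
pics
scene [[473.1, 0.0, 280.9], [0.0, 473.1, 216.7], [0.0, 0.0, 1.0]] [[0.805, 0.593, -0.005, -0.496], [0.442, -0.605, -0.662, -0.172], [-0.396, 0.531, -0.749, 1.452], [0.0, 0.0, 0.0, 1.0]]
pack [([308.0, 196.0], 0.97)]
pack_head [([311.0, 152.0], 0.98), ([139.0, 292.0], 0.24)]
stop [([308.0, 181.0], 0.82)]
cradle [([301.0, 210.0], 0.7), ([248.0, 216.0], 0.24)]
small_pack [([332.0, 245.0], 0.91)]
spray [([342.0, 196.0], 0.86)]
jar [([249.0, 219.0], 0.95)]
tape []
cup [([355.0, 156.0], 0.93)]
dish [([107.0, 348.0], 0.58)]
side [[499.2, 0.0, 282.5], [0.0, 499.2, 208.6], [0.0, 0.0, 1.0]] [[0.981, -0.193, 0.01, -0.589], [-0.093, -0.518, -0.85, 0.156], [0.169, 0.834, -0.526, 1.181], [0.0, 0.0, 0.0, 1.0]]
pack [([256.0, 204.0], 0.96)]
pack_head [([254.0, 153.0], 0.61), ([231.0, 241.0], 0.27)]
stop [([247.0, 192.0], 0.92)]
cradle [([259.0, 215.0], 0.83)]
small_pack [([310.0, 221.0], 0.9)]
spray [([278.0, 195.0], 0.77), ([255.0, 155.0], 0.38)]
jar [([228.0, 241.0], 0.67)]
tape [([204.0, 222.0], 0.91)]
cup []
dish []
1.1 [ 1.47355870e-01  9.89083539e-01  2.59766885e-05 -1.52834619e-05] 0.08518647962921677
```

View pics/scene0.png

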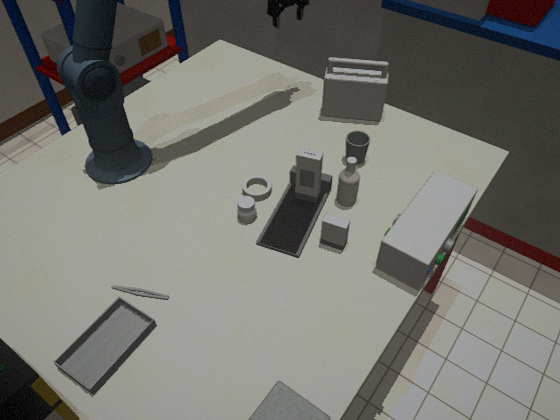

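View pics/side0.png

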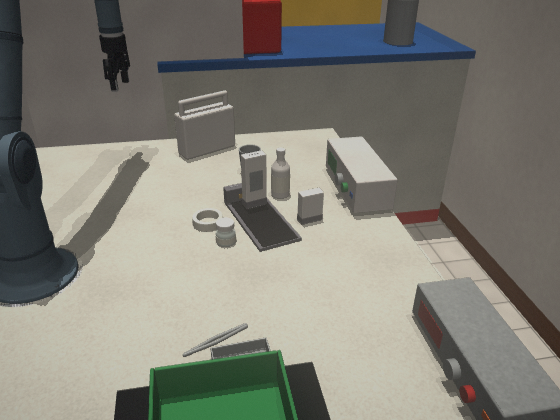

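Both pictures agree: the cradle is mid-table, with its block end up-image (scene ~(308,178)) and its open end at ~(278,248). The pack stands at the block, with the jar and tape on the robot side and the spray and small_pack on the far side. Next I triangulate.

```bash
cat > h.py <<'E'
from bench import *
import cv2,numpy as np
from scipy.spatial.transform import Rotation as R
def P(c):
    p=camera_params(c); return np.array(p["K"])@np.array(p["camera_from_world"])[:3]
def tri(a,b,ca="scene",cb="side"):
    X=cv2.triangulatePoints(P(ca),P(cb),np.array(a,float).reshape(2,1),np.array(b,float).reshape(2,1)).ravel(); return X[:3]/X[3]
def proj(c,X):
    q=P(c)@np.r_[X,1]; return q[:2]/q[2]
def onz(c,uv,z):
    M=P(c); A=M[:,[0,1,3]].copy(); A[:,2]+=M[:,2]*z
    q=np.linalg.solve(A,[uv[0],uv[1],1]); return np.r_[q[:2]/q[2],z]
def best(c,n):
    r=tip_of(c,n); return r[0]["at"] if r else None
E
python3 - <<'E'
from h import *
for c in("scene","side"): read_camera(c)
Z=dict(pack=.012,pack_head=.172,stop=.027,cradle=0,small_pack=0,spray=0,jar=0,tape=0,cup=0)
for n in Z:
    a,b=best("scene",n),best("side",n)
    print(n,[None if v is None else onz(c,v,Z[n]).round(3).tolist() for c,v in(("scene",a),("side",b))], None if a is None or b is None else tri(a,b).round(3))
# upscaled crops of cradle
for c,(x,y,w,h) in dict(scene=(235,130,140,130),side=(185,135,150,125)).items():
    cv2.imwrite(f"pics/{c}1.png",cv2.resize(read_camera(c)[y:y+h,x:x+w,::-1],None,fx=4.6,fy=4.6,interpolation=cv2.INTER_CUBIC))
E
```

```text
pack [[0.555, 0.197, 0.012], [0.561, 0.21, 0.012]] [0.559 0.19  0.023]
pack_head [[0.557, 0.211, 0.172], [0.522, -0.064, 0.172]] [0.538 0.256 0.042]
stop [[0.532, 0.247, 0.027], [0.541, 0.261, 0.027]] [0.539 0.236 0.041]
cradle [[0.567, 0.167, 0.0], [0.564, 0.181, 0.0]] [0.565 0.168 0.004]
small_pack [[0.697, 0.108, 0.0], [0.697, 0.113, 0.0]] [0.697 0.108 0.002]
spray [[0.635, 0.263, 0.0], [0.643, 0.269, 0.0]] [0.639 0.254 0.009]
jar [[0.704, 0.114, 0.0], [0.465, 0.042, 0.0]] [ 0.533  0.412 -0.325]
tape [[0.423, 0.152, 0.0], [0.409, 0.152, 0.0]] [ 0.411  0.166 -0.013]
cup [[0.575, 0.432, 0.0], None] None
```

View pics/scene1.png

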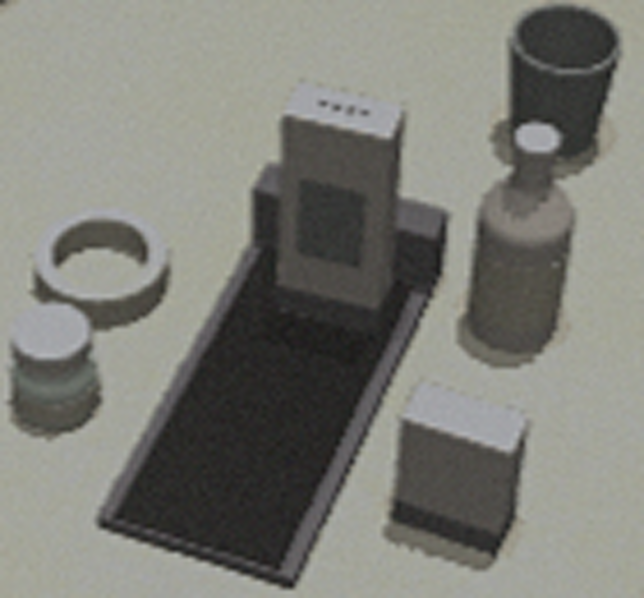

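View pics/side1.png

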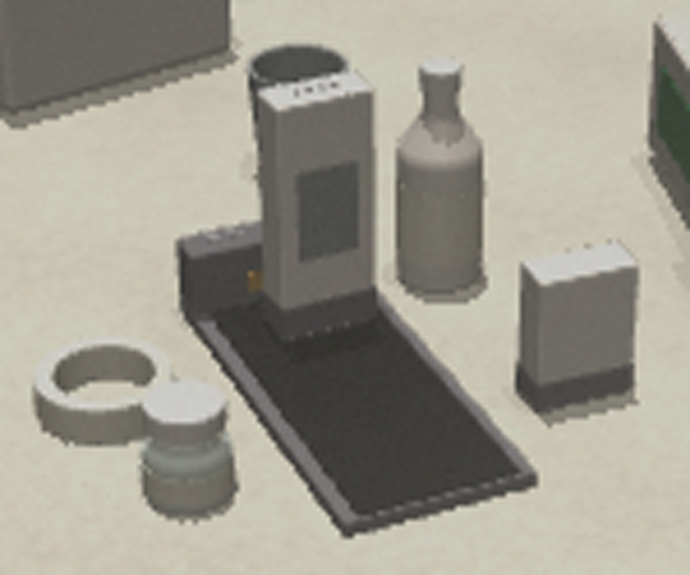

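```bash
cat >> h.py <<'E'
from scipy.optimize import least_squares
OFF=dict(scene=(235,130),side=(185,135))
def fit(obs,x0):
    def res(p):
        Rz=R.from_euler('z',p[2]).as_matrix()
        return np.concatenate([proj(c,Rz@np.array(X)+[p[0],p[1],0])-(np.array(uv)/4.6+OFF[c]) for c,X,uv in obs])
    s=least_squares(res,x0,loss='soft_l1'); return s.x,res(s.x).reshape(-1,2)
E
python3 - <<'E'
from h import *
C=[("scene",(-.16,.06,.012),(103,522)),("scene",(-.16,-.06,.012),(290,576)),("scene",(.08,.06,.054),(256,188)),("scene",(.08,-.06,.054),(441,232)),
("side",(-.16,.06,.012),(348,520)),("side",(-.16,-.06,.012),(535,474)),("side",(.08,.06,.054),(181,244))]
a,r=fit(C,[.565,.17,1.7]); print(a.round(4),np.degrees(a[2]),r.round(1).tolist())
h=.172
K=[("scene",(-.015,.032,h),(282,118)),("scene",(-.015,-.032,h),(388,138)),("scene",(.015,-.032,h),(404,103)),("scene",(.015,.032,h),(303,84)),
("side",(-.015,.032,h),(270,110)),("side",(-.015,-.032,h),(374,94)),("side",(.015,-.032,h),(348,72)),("side",(.015,.032,h),(260,88)),
("scene",(-.015,.032,.012),(278,308)),("scene",(-.015,-.032,.012),(380,328)),("side",(-.015,.032,.012),(285,338)),("side",(-.015,-.032,.012),(378,310))]
b,r=fit(K,[.555,.2,1.7]); print(b.round(4),np.degrees(b[2]),r.round(1).tolist())
c,s=np.cos(a[2]),np.sin(a[2]); d=b[:2]-a[:2]
print("pack in cradle",np.round([c*d[0]+s*d[1],-s*d[0]+c*d[1]],4),"gap",.08-.015-(c*d[0]+s*d[1]))
E
```

```text
[0.56   0.1633 1.8166] 104.0838583442653 [[-1.5, -2.4], [1.1, -0.1], [-0.5, -0.5], [-0.5, 1.1], [-0.6, -0.3], [1.0, -1.5], [2.5, 2.3]]
[0.5584 0.2047 1.8694] 107.10783828798007 [[-0.2, -1.5], [0.9, -0.4], [0.7, -0.2], [-1.2, -1.4], [1.5, -0.4], [0.3, -1.6], [1.1, -1.0], [-1.0, 0.1], [-0.4, 0.6], [-0.7, 1.6], [-0.1, 1.0], [-0.2, 1.8]]
pack in cradle [ 0.0406 -0.0086] gap 0.024401874690673057
```

```bash
cat >> h.py <<'E'
class G: pass
def frame(yaw):
    x=np.array([np.cos(yaw),np.sin(yaw),0]); return x,np.array([-x[1],x[0],0])
def rot(yaw,lean,flip=False):
    """tool down, jaws along cradle x, leaned (rad) away from the block"""
    x,y=frame(yaw); ty=-x if flip else x; z=np.array([0,0,-1.])
    M=np.c_[np.cross(ty,z),ty,z]; return R.from_rotvec(-lean*y)*R.from_matrix(M)
def tipped(piv,yaw,lean,s,n,tool=None,flip=False):
    """TCP at distance s up the pack's front face from pivot edge, n behind (block side of) that face; returns pos,quat"""
    x,y=frame(yaw); q=R.from_rotvec(-lean*y)
    return piv+q.apply(s*np.array([0,0,1.])+n*x), rot(yaw,lean if tool is None else tool,flip).as_quat()
E
python3 - <<'E'
from h import *
yaw=np.radians(107); b=np.array([.5584,.2047,.012]); x,y=frame(yaw); piv=b-.015*x
for fl in (0,1):
    for L in (0,20,40,65,80):
        p,q=tipped(piv,yaw,np.radians(L),.125 if L else .235,.015,flip=fl); j=inverse_kinematics(p,q)
        print(fl,L,p.round(3),None if j is None else np.round(j,2))
    p=np.array([*(piv-.2*x)[:2],.05]); j=inverse_kinematics(p,rot(yaw,0.,fl).as_quat()); print(j if j is None else np.round(j,2))
E
```

```text
0 0 [0.558 0.205 0.247] [-0.69  0.29  0.32  1.75 -0.1   1.12  1.53]
0 20 [0.571 0.163 0.135] [-0.56  0.49  0.48  1.83 -0.66  1.05  2.14]
0 40 [0.583 0.125 0.117] [-0.56  0.77  0.8   1.77 -1.13  1.48  2.59]
0 65 [0.594 0.088 0.078] [-0.33  1.08  0.75  1.61 -1.37  1.91  2.79]
0 80 [0.598 0.075 0.048] [ 0.78  1.31 -0.83  1.43 -0.37  1.39  2.21]
[-0.44  0.62  0.47  1.81 -0.38  0.8   2.1 ]
1 0 [0.558 0.205 0.247] [-0.97  0.33  0.67  1.76 -0.22  1.13 -1.5 ]
1 20 [0.571 0.163 0.135] [-0.68  0.52  0.64  1.84 -0.74  1.09 -0.94]
1 40 [0.583 0.125 0.117] [-0.45  0.7   0.64  1.76 -1.04  1.39 -0.61]
1 65 [0.594 0.088 0.078] [-0.18  0.98  0.53  1.6  -1.23  1.76 -0.41]
1 80 [0.598 0.075 0.048] [-0.05  1.16  0.42  1.48 -1.29  1.94 -0.37]
[-0.58  0.67  0.67  1.82 -0.55  0.84 -0.92]
```

Run:
```python
from h import *
yaw=np.radians(107); b=np.array([.5584,.2047,.012])
p=read_eef_pos(); movel([p[0],p[1],.36],speed=.2)
x,y=frame(yaw)
move_ptp([*(b-.03*x)[:2],.33],rot(yaw,0.,True).as_quat())
im=read_camera("wrist"); np.save("wrist_P.npy",P("wrist"))
cv2.imwrite("pics/w0.png",cv2.resize(im[:,:,::-1],None,fx=1.4,fy=1.4,interpolation=cv2.INTER_CUBIC))
for n in("pack_head","stop","cradle"): print(n,[(np.round(d["at"]).tolist(),round(d["confidence"],2)) for d in tip_of("wrist",n)[:2]])
print(read_time_s(),read_eef_pos(),read_ft_force())
```

```text
pack_head [([245.0, 206.0], 0.77)]
stop [([227.0, 183.0], 0.91), ([296.0, 177.0], 0.4)]
cradle [([291.0, 182.0], 0.67), ([226.0, 86.0], 0.31)]
5.2 [0.56694547 0.17714471 0.32993746] [-0.08330862 -0.67133174  0.16048044]
```

View pics/w0.png

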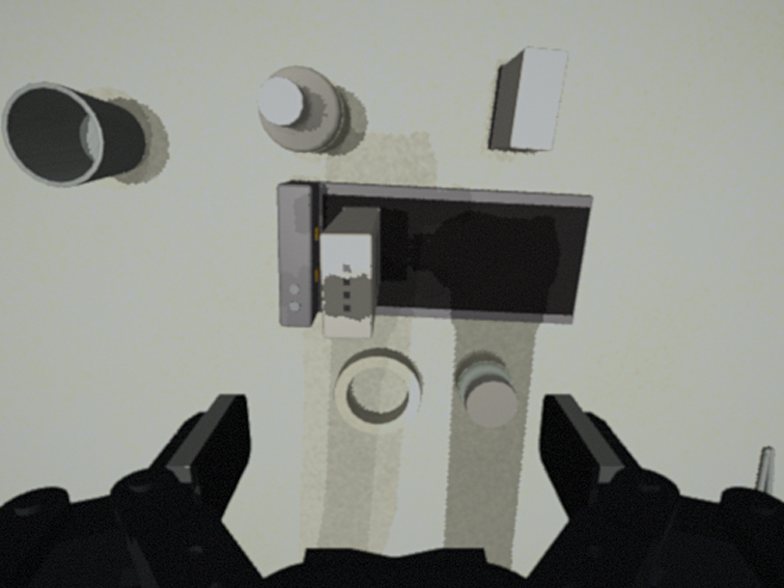

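The wrist view shows the pack head at about (322–374, 234–336), the block's front top edge at x≈315 and the open end at x≈573–591. I'll refit from these corners.

Run:
```python
from h import *
import h
W=np.load("wrist_P.npy"); _P=h.P
h.P=lambda c: W if c=="wrist" else _P(c)
def fitw(obs,x0):
    def res(p):
        Rz=R.from_euler('z',p[2]).as_matrix()
        return np.concatenate([h.proj("wrist",Rz@np.array(X)+[p[0],p[1],0])-np.array(uv)/1.4 for X,uv in obs])
    s=least_squares(res,x0,loss='soft_l1'); return s.x,s.fun.reshape(-1,2)
C=[((.08,-.06,.054),(318,183)),((.08,.06,.054),(313,325)),((.108,-.06,.054),(278,184)),((.108,.06,.054),(281,326)),((-.16,-.06,.012),(591,197)),((-.16,.06,.012),(574,322))]
a,r=fitw(C,[.56,.163,1.82]); print(a.round(4),np.degrees(a[2]),r.round(1).tolist())
t=.172
K=[((.015,-.032,t),(322,234)),((-.015,-.032,t),(371,235)),((-.015,.032,t),(373,335)),((.015,.032,t),(325,336)),((-.015,-.032,t),(371,235))]
b,r=fitw(K,[.558,.205,1.85]); print(b.round(4),np.degrees(b[2]),r.round(1).tolist())
c,s=np.cos(a[2]),np.sin(a[2]); d=b[:2]-a[:2]; l=[c*d[0]+s*d[1],-s*d[0]+c*d[1]]
print("pack in cradle",np.round(l,4),"gap",.065-l[0])
```

```text
[0.5597 0.1617 1.8171] 104.11200221877993 [[-2.9, 0.4], [0.1, 1.7], [0.1, -1.7], [-0.5, -0.2], [4.1, -0.9], [0.4, 2.4]]
[0.5584 0.2045 1.8711] 107.20812504545405 [[-1.9, -0.2], [0.7, -0.9], [0.3, 2.7], [-0.7, 2.0], [0.7, -0.9]]
pack in cradle [ 0.0418 -0.0092] gap 0.023240497173350222
```

```bash
cat >> h.py <<'E'
YAW=np.radians(107.2); B=np.array([.5584,.2045,.012]); PIV=B-.015*frame(YAW)[0]
CY=1.8171; CO=np.array([.5597,.1617,0])
def step(lean,s,n,tool=None,speed=.05,piv=PIV):
    movel(*tipped(piv,YAW,np.radians(lean),s,n,None if tool is None else np.radians(tool),True),speed=speed)
    f=read_ft_force(); print(lean,s,np.round(f,1),round(read_time_s(),1)); return f
E
python3 - <<'E'
from h import *
move_gripper(.040); print(read_finger_gap())
p,q=tipped(PIV,YAW,0,.235,.015,flip=True); move_ptp(p,q)
f0=step(0,.125,.015,speed=.12)
for L in (4,8,12,16,20,25,30,36,42,48,54,60):
    f=step(L,.125,.015)
    if np.linalg.norm(f-f0)>14: print("STOP"); break
for c in("side","wrist"): cv2.imwrite(f"pics/{c}2.png",read_camera(c)[:,:,::-1])
a=cv2.imread("pics/side2.png")[120:270,160:360]; a=cv2.resize(a,(560,420)); w=cv2.imread("pics/wrist2.png")
cv2.imwrite("pics/c2.png",cv2.resize(np.vstack([a,w]),(450,600)))
E
```

```text
0.040066681284897855
0 0.125 [1.3 0.6 0.2] 7.2
4 0.125 [0.2 0.  0.2] 7.5
8 0.125 [-0.2 -0.4 -0.1] 7.9
12 0.125 [-0.7  1.   1.1] 8.2
16 0.125 [ 0.3 -0.2 -0.5] 8.5
20 0.125 [0.1 0.4 0.3] 8.8
25 0.125 [ 0.2 -0.3  0.3] 9.2
30 0.125 [-0.2 -0.3  0.1] 9.6
36 0.125 [ 0.7 -0.2  1.1] 10.0
42 0.125 [-0.2 -0.6  0.8] 10.4
48 0.125 [-0.5 -1.4  0.3] 10.8
54 0.125 [ 0.2 -1.9 -0.9] 11.2
60 0.125 [ 0.8 -0.3 -1.4] 11.7
```

View pics/c2.png

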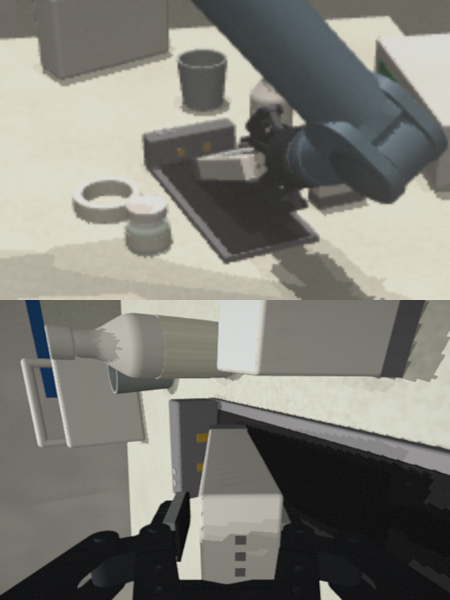

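Wrist view: the pack rests on the right (lower) finger, clear of the left one, with the foot still in place near the block and the neighbours standing. Next I lower further while pivoting the tool so that only the lower fingertip stays under the head edge.

```bash
cat >> h.py <<'E'
def edge(th,a,s,gap=.06,tip=.013,piv=PIV,dx=0,dz=0):
    x,y=frame(YAW); th,ar=np.radians([th,a])
    E=piv+R.from_rotvec(-th*y).apply([0,0,.16])
    up=np.array([0,0,1.]); zt=np.cos(ar)*x-np.sin(ar)*up; n=np.sin(ar)*x+np.cos(ar)*up
    return E+(s-tip)*zt+gap/2*n+dx*x+dz*up, rot(YAW,np.pi/2-ar,True).as_quat()
def estep(*k,speed=.04,**kw):
    movel(*edge(*k,**kw),speed=speed); f=read_ft_force(); print(k,kw,np.round(f,1),round(read_time_s(),1)); return f
E
python3 - <<'E'
from h import *
Wc=np.array(camera_params("wrist")["camera_from_world"]); print("cam",-Wc[:3,:3].T@Wc[:3,3])
step(65,.125,.015);step(70,.125,.015)
step(70,.150,.015,speed=.03)
move_gripper(.050);move_gripper(.060);print(read_finger_gap(),read_ft_force().round(1))
for k in ((76,20,.027),(78,30,.022),(80,40,.017)):
    print(np.linalg.norm(edge(*k)[0]-read_eef_pos()).round(3)); estep(*k)
for c in("side","wrist"): cv2.imwrite(f"pics/{c}3.png",read_camera(c)[:,:,::-1])
a=cv2.imread("pics/side3.png")[120:270,160:360]; a=cv2.resize(a,(560,420)); w=cv2.imread("pics/wrist3.png")
cv2.imwrite("pics/c3.png",cv2.resize(np.vstack([a,w]),(450,600)))
E
```

```text
cam [0.69758417 0.01538929 0.15142595]
65 0.125 [-0.3 -0.7 -2. ] 12.1
70 0.125 [-0.4 -0.9 -1. ] 12.5
70 0.15 [ 0.6 -1.9 -2.5] 13.5
0.060070852800710894 [-0.  -0.4 -1.6]
0.005
(76, 20, 0.027) {} [ 0.5  1.1 -1.8] 14.3
0.007
(78, 30, 0.022) {} [ 0.4  0.1 -2.6] 14.6
0.008
(80, 40, 0.017) {} [ 0.7 -0.4 -2.3] 14.9
```

View pics/c3.png

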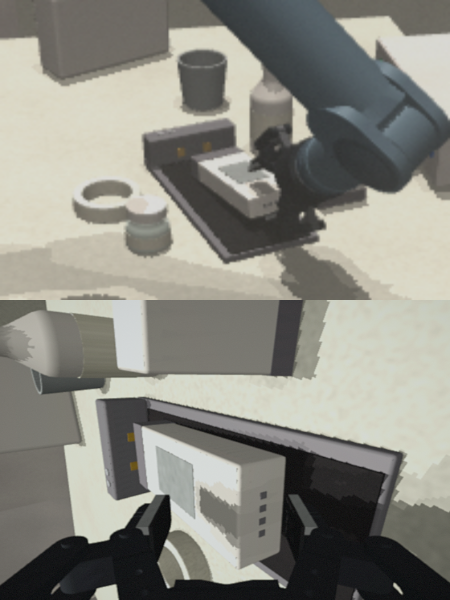

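Run:
```python
import cv2
w=cv2.imread("pics/wrist3.png")[150:420,100:430]
cv2.imwrite("pics/w3z.png",cv2.resize(w,None,fx=2.2,fy=2.2,interpolation=cv2.INTER_CUBIC))
```

```text
(no output)
```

View pics/w3z.png

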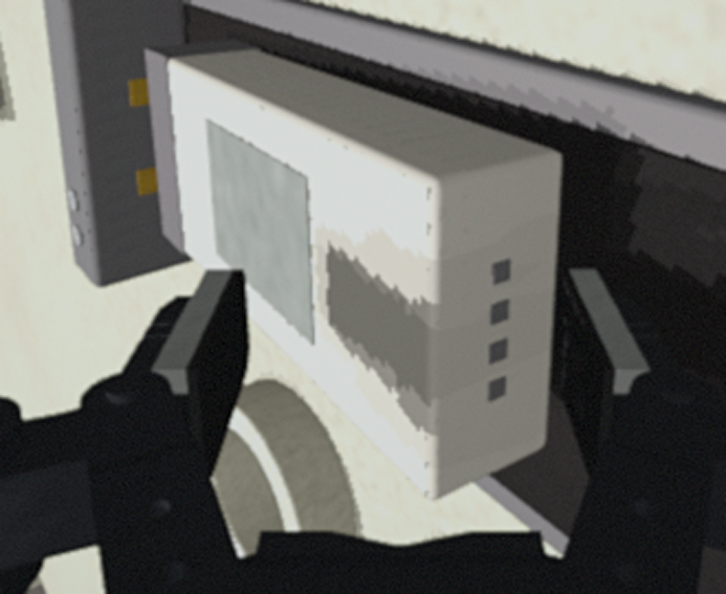

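The view shows the pack inclined with its foot near the block's contacts, the head edge against the right (lower) finger pad, and the left finger clear. I'll get its exact pose with PnP.

Run:
```python
from h import *
p=camera_params("wrist"); K=np.array(p["K"]); T=np.array(p["camera_from_world"])
O=np.array([(.015,-.032,.16),(-.015,-.032,.16),(-.015,.032,.16),(.015,.032,.16),(.015,-.032,0),(-.015,-.032,0),(.015,.032,0)])
U=np.array([(440,183),(561,155),(545,443),(432,497),(147,50),(250,47),(164,238)])/2.2+[100,150]
ok,rv,tv=cv2.solvePnP(O,U,K,None)
print((cv2.projectPoints(O,rv,tv,K,None)[0][:,0]-U).round(1).tolist())
M=np.linalg.inv(T)@np.r_[np.c_[cv2.Rodrigues(rv)[0],tv],[[0,0,0,1]]]
Wp=(M[:3,:3]@O.T).T+M[:3,3]
print("corners",Wp.round(3).tolist())
x,y=frame(CY); print("pack z",M[:3,2].round(3),"lean",np.degrees(np.arccos(M[2,2])),"yaw of -z",np.degrees(np.arctan2(-M[1,2],-M[0,2])))
c=lambda X:np.array([(X-CO)@x,(X-CO)@y,X[2]-.012]).round(4)
print("cradle-frame corners",[c(X).tolist() for X in Wp])
t=read_eef_pos(); Rt=R.from_quat(read_tcp_rot()).as_matrix(); print("E in tool",[(Rt.T@(Wp[i]-t)).round(4).tolist() for i in (1,2)])
```

```text
[[-0.6, -0.7], [1.9, 0.3], [-0.2, 0.3], [-0.7, 0.2], [3.0, 1.9], [-5.3, 0.3], [1.5, -2.3]]
corners [[0.634, 0.067, 0.054], [0.634, 0.064, 0.024], [0.573, 0.045, 0.026], [0.573, 0.048, 0.056], [0.585, 0.219, 0.037], [0.585, 0.215, 0.007], [0.524, 0.199, 0.039]]
pack z [ 0.305 -0.946  0.107] lean 83.87894147405987 yaw of -z 107.87360413037199
cradle-frame corners [[-0.1096, -0.0488, 0.0422], [-0.1128, -0.0483, 0.0124], [-0.1168, 0.0156, 0.014], [-0.1136, 0.015, 0.0438], [0.0492, -0.0384, 0.0251], [0.0459, -0.0379, -0.0047], [0.0452, 0.0255, 0.0267]]
E in tool [[0.0315, 0.0307, 0.0177], [-0.0324, 0.0299, 0.0162]]
```

```bash
cat >> h.py <<'E'
up=np.array([0,0,1.])
def inner(p,a,gap=.06,tip=.015):
    "TCP pose that puts the lower finger's inner tip edge at p"
    x,_=frame(YAW); a=np.radians(a); zt=np.cos(a)*x-np.sin(a)*up; n=np.sin(a)*x+np.cos(a)*up
    return p-tip*zt+gap/2*n, rot(YAW,np.pi/2-a,True).as_quat()
def go(p,a,speed=.03):
    movel(*inner(p,a),speed=speed); f=read_ft_force(); print(a,(p[2]-.012).round(4),np.round(f,1),round(read_time_s(),1)); return f
E
python3 - <<'E'
from h import *
x,_=frame(YAW); a=np.radians(40); zt=np.cos(a)*x-np.sin(a)*up; n=np.sin(a)*x+np.cos(a)*up
T=read_eef_pos()+.015*zt-.03*n; E=T+.002*zt; print("T height",T[2]-.012)
T=T+.008*zt; go(T,40)
f0=np.array(read_ft_force())
for a,s,h in ((45,.008,.0125),(50,.007,.011),(55,.006,.0098)):
    T=np.r_[(E+s*np.cos(np.radians(a))*x)[:2],.012+h]; f=go(T,a)
for i in range(6):
    if f[2]-f0[2]>3: break
    T=T-.001*up; f=go(T,55)
np.save("T.npy",T)
w=read_camera("wrist")[150:420,100:430,::-1]; cv2.imwrite("pics/w4.png",cv2.resize(w,None,fx=2.2,fy=2.2))
E
```

```text
T height 0.014678568248391408
40 0.0095 [-0.4 -0.5 -1.1] 15.5
45 0.0125 [ 0.1 -0.5 -0.8] 15.8
50 0.011 [-0.3  0.1 -0.3] 16.0
55 0.0098 [-0.2 -0.  -0.1] 16.3
55 0.0088 [ 0.5  0.2 -1. ] 16.5
55 0.0078 [ 0.6 -0.8  1. ] 16.8
55 0.0068 [-0.2 -0.1 -0.7] 17.0
55 0.0058 [0.2 0.6 0.2] 17.3
55 0.0048 [-0.3  0.1 -0.3] 17.5
55 0.0038 [ 1.1 -0.9  0.2] 17.8
```

View pics/w4.png

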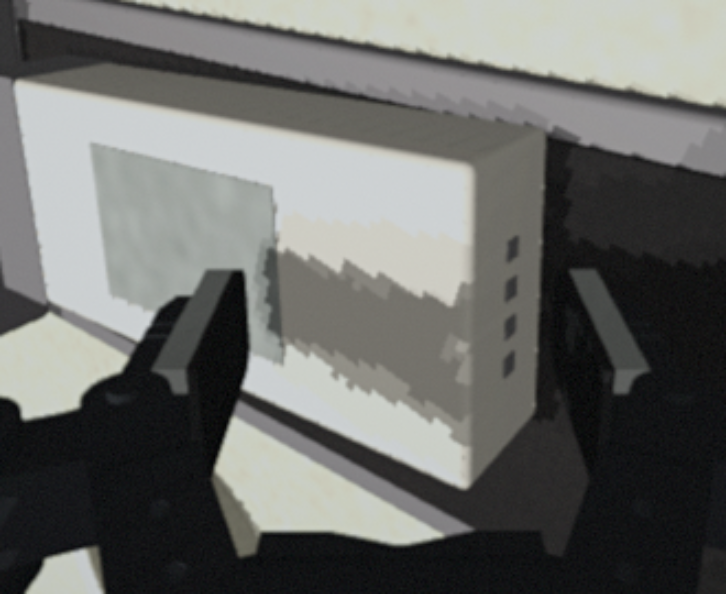

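The pack appears flat on the mat; the load left the finger smoothly (Fz fell from 2.3 N to 0 over several steps). I retreat along −x, rise, and look from above.

Run:
```python
from h import *
x,_=frame(YAW); T=np.load("T.npy")
go(T-.015*x,55); go(T-.04*x,55,.06); go(T-.08*x+.08*up,55,.15)
xc,_=frame(CY)
move_ptp([*(CO-.03*xc)[:2],.33],rot(CY,0.,True).as_quat()); move_gripper(0.0)
im=read_camera("wrist"); np.save("wrist_P2.npy",P("wrist"))
cv2.imwrite("pics/w5.png",cv2.resize(im[:,:,::-1],None,fx=1.4,fy=1.4,interpolation=cv2.INTER_CUBIC))
print(read_time_s(),read_finger_gap(),read_ft_force().round(1))
```

```text
55 0.0038 [-0.7 -0.4 -0.3] 18.5
55 0.0038 [ 0.3 -0.2 -1. ] 19.1
55 0.0838 [ 0.2  0.6 -0.6] 19.8
21.4417 0.0001126362252850167 [-0.1 -0.2  0.9]
```

View pics/w5.png

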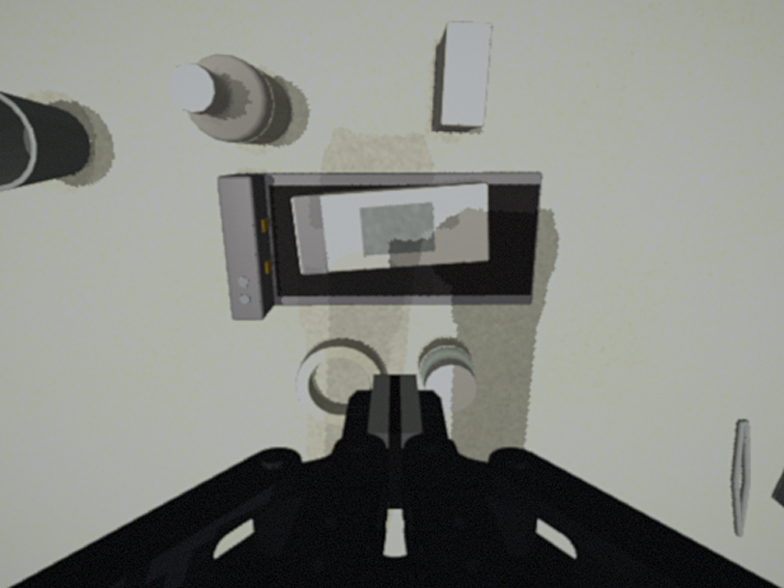

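The pack lies flat on the mat: foot end at (293–303, 197–273), head at x≈488, skewed a few degrees, neighbours untouched. I compute its pose and push.

Run:
```python
from h import *
import h
W=np.load("wrist_P2.npy"); h.P=lambda c:W
x,y=frame(CY); loc=lambda X:np.array([(X-CO)@x,(X-CO)@y])
px=dict(ff=(293,197),fn=(303,273),hf=(488,185),hn=(489,262))
L={k:loc(h.onz("w",np.array(v)/1.4,.042)) for k,v in px.items()}
for k,v in L.items(): print(k,v.round(4))
hm=(L["hf"]+L["hn"])/2; print("head mid",hm.round(4),"len",np.linalg.norm(hm-(L["ff"]+L["fn"])/2).round(3))
q=rot(CY,0.,True).as_quat()
w=lambda lx,ly,z:np.r_[(CO+lx*x+ly*y)[:2],z]
ly=hm[1]
move_ptp(w(hm[0]-.05,ly,.14),q); movel(w(hm[0]-.05,ly,.041),speed=.12)
f0=np.mean([np.array(read_ft_force()) for _ in range(5)],0)
lx=hm[0]-.05; n=0
while lx<-.08-.0145+.012:
    d=.004 if lx<hm[0]-.022 else (.002 if lx<-.105 else .0008)
    lx+=d; movel(w(lx,ly,.041),speed=.02)
    F=-(np.array(read_ft_force())-f0)@x; n+=1
    if n%4==0 or F>5: print(round(lx,4),round(F,1),round(read_time_s(),1))
    if F>9:
        F2=-(np.array(read_ft_force())-f0)@x; print("again",F2)
        if F2>9: break
    if read_time_s()>55: break
print("end",lx,F,read_time_s())
```

```text
ff [ 0.0528 -0.0414]
fn [0.0481 0.0221]
hf [-0.1056 -0.051 ]
hn [-0.11    0.0125]
head mid [-0.1078 -0.0192] len 0.158
-0.1418 0.2 24.7
-0.1278 0.2 26.0
-0.1198 1.3 27.0
-0.1118 2.2 28.0
-0.1038 2.1 29.0
-0.1006 1.8 30.0
-0.0974 2.9 31.0
-0.0942 2.7 32.0
-0.0926 5.4 32.5
-0.0918 6.8 32.8
-0.091 7.3 33.0
-0.0902 7.0 33.3
-0.0894 8.3 33.5
-0.0886 9.3 33.8
again 9.319221903246827
end -0.08856669914312867 9.319221903246827 33.7833
```

```bash
cat >> h.py <<'E'
def push(lx,ly,fmax,maxd=.012,d=.0008):
    x,y=frame(CY); q0=-np.array(read_ft_force())@x; l0=lx
    while lx-l0<maxd:
        lx+=d; movel(np.r_[(CO+lx*x+ly*y)[:2],.041],speed=.02)
        F=-np.array(read_ft_force())@x; print(round(lx,4),round(F,1),end="; ")
        if F>fmax: break
    print(read_time_s()); return lx
E
python3 - <<'E'
from h import *
lx=push(-.0886,-.0192,14,maxd=.008)
x,y=frame(CY); w=lambda lx,ly,z:np.r_[(CO+lx*x+ly*y)[:2],z]
movel(w(lx-.04,-.0192,.041),speed=.1); movel(w(lx-.04,-.0192,.2),speed=.25)
move_ptp(w(-.03,0,.33),rot(CY,0.,True).as_quat())
im=read_camera("wrist"); np.save("wrist_P3.npy",P("wrist"))
cv2.imwrite("pics/w6.png",cv2.resize(im[110:240,140:400,::-1],None,fx=3,fy=3,interpolation=cv2.INTER_CUBIC))
print(read_time_s())
E
```

```text
-0.0878 11.0; -0.087 11.2; -0.0862 11.8; -0.0854 12.3; -0.0846 13.5; -0.0838 14.7; 35.2833
37.3583
```

View pics/w6.png

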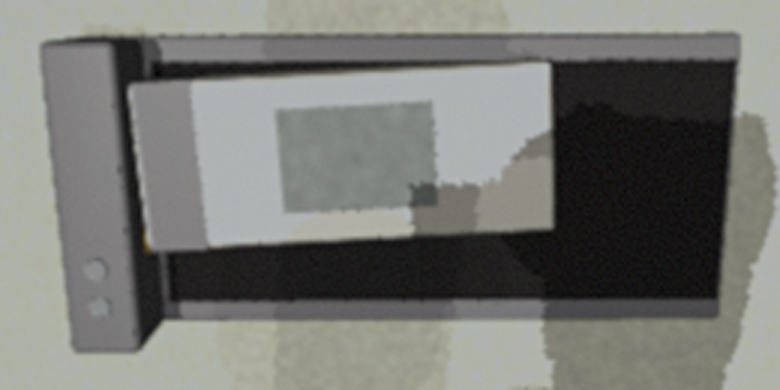

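Run:
```python
from h import *
import h
W=np.load("wrist_P3.npy"); h.P=lambda c:W
x,y=frame(CY); loc=lambda X:np.array([(X-CO)@x,(X-CO)@y])
for k,v,z in (("ff",(130,85),.042),("fn",(148,250),.042),("hf",(552,63),.042),("hn",(554,231),.042),("bf",(109,40),.054),("bn",(138,350),.054),("bbf",(42,42),.054),("bbn",(76,350),.054),("of",(740,36),.012),("on",(718,315),.012),("mf",(740,56),.012),):
    print(k,loc(h.onz("w",np.array(v)/3+[140,110],z)).round(4))
```

```text
ff [ 0.0791 -0.0417]
fn [0.0775 0.022 ]
hf [-0.0795 -0.0495]
hn [-0.0825  0.0147]
bf [ 0.0821 -0.0586]
bn [0.0815 0.0596]
bbf [ 0.1064 -0.058 ]
bbn [0.1059 0.0595]
of [-0.1577 -0.0579]
on [-0.1584  0.0585]
mf [-0.1584 -0.0501]
```

The skew is still ~2°: the far foot corner is home and the near one ~2 mm short. I press at the head's near half with a small sideways drag to swing it square, then measure the edges numerically.

```bash
cat >> h.py <<'E'
def measure(img3,W):
    """img3: grey crop [110:240,140:400] x3; foot/head/block edge lines in cradle frame"""
    x,y=frame(CY); g=cv2.GaussianBlur(img3,(5,5),0).astype(float); out={}
    def onz2(uv,z):
        A=W[:,[0,1,3]].copy(); A[:,2]+=W[:,2]*z; q=np.linalg.solve(A,[uv[0],uv[1],1]); X=np.r_[q[:2]/q[2],0]-CO; return X@x,X@y
    for name,rows,(c0,c1),sg,z in (("block",range(100,240,4),(85,150),-1,.054),("foot",range(105,235,4),(105,180),1,.042),("head",range(85,215,4),(500,600),-1,.042)):
        pts=[]
        for r in rows:
            d=sg*(g[r,c0+4:c1+4]-g[r,c0-4:c1-4]); k=int(np.argmax(d))
            if d[k]>15: pts.append(onz2(((c0+k)/3+140,r/3+110),z))
        pts=np.array(pts); 
        for _ in range(3):
            m=np.polyfit(pts[:,1],pts[:,0],1); e=abs(np.polyval(m,pts[:,1])-pts[:,0]); pts=pts[e<=max(.0012,2*np.median(e))]
        out[name]=(len(pts),"x@y=-.04,.02:",np.polyval(m,[-.04,.02]).round(4).tolist(),"deg",round(np.degrees(np.arctan(m[0])),2))
    return out
def look(tag):
    x,y=frame(CY); move_ptp(np.r_[(CO-.03*x)[:2],.33],rot(CY,0.,True).as_quat())
    im=read_camera("wrist"); W=P("wrist"); c=cv2.resize(im[110:240,140:400,::-1],None,fx=3,fy=3,interpolation=cv2.INTER_CUBIC)
    cv2.imwrite(f"pics/{tag}.png",c); print(measure(cv2.cvtColor(c,cv2.COLOR_BGR2GRAY),W),read_time_s())
E
python3 - <<'E'
from h import *
x,y=frame(CY); w=lambda lx,ly,z:np.r_[(CO+lx*x+ly*y)[:2],z]
print(measure(cv2.imread("pics/w6.png",0),np.load("wrist_P3.npy")))
q=rot(CY,0.,True).as_quat()
ly=-.008
move_ptp(w(-.125,ly,.12),q); movel(w(-.125,ly,.041),speed=.15); movel(w(-.102,ly,.041),speed=.05)
lx=push(-.102,ly,7,maxd=.02,d=.0015)
for i in range(3):
    ly+=.002; movel(w(lx,ly,.041),speed=.02); f=np.array(read_ft_force()); print("drag",round(ly,3),(-f@x).round(1),(-f@y).round(1))
lx=push(lx,ly,10,maxd=.006)
movel(w(lx-.03,ly,.041),speed=.1); movel(w(lx-.03,ly,.15),speed=.25)
look("w7")
E
```

```text
{'block': (34, 'x@y=-.04,.02:', [0.0811, 0.0813], 'deg', np.float64(0.21)), 'foot': (33, 'x@y=-.04,.02:', [0.0807, 0.0781], 'deg', np.float64(-2.48)), 'head': (33, 'x@y=-.04,.02:', [-0.0794, -0.0828], 'deg', np.float64(-3.18))}
-0.1005 -0.6; -0.099 0.2; -0.0975 0.2; -0.096 -0.3; -0.0945 -0.4; -0.093 2.9; -0.0915 5.2; -0.09 7.0; 41.5583
drag -0.006 5.8 -1.9
drag -0.004 5.5 -1.4
drag -0.002 5.7 -1.3
-0.0892 5.6; -0.0884 6.9; -0.0876 7.6; -0.0868 10.2; 43.3083
{'block': (35, 'x@y=-.04,.02:', [0.0816, 0.0813], 'deg', np.float64(-0.32)), 'foot': (33, 'x@y=-.04,.02:', [0.081, 0.0807], 'deg', np.float64(-0.29)), 'head': (33, 'x@y=-.04,.02:', [-0.0787, -0.0795], 'deg', np.float64(-0.8))} 45.2083
```

Run:
```python
from h import *
x,y=frame(CY); w=lambda lx,ly,z:np.r_[(CO+lx*x+ly*y)[:2],z]
q=rot(CY,0.,True).as_quat(); ly=-.005
move_ptp(w(-.12,ly,.12),q); movel(w(-.12,ly,.041),speed=.15); movel(w(-.098,ly,.041),speed=.05)
lx=push(-.098,ly,11,maxd=.018,d=.0012)
movel(w(lx-.03,ly,.041),speed=.1); movel(w(lx-.03,ly,.15),speed=.25)
look("w8")
im=read_camera("side")[120:270,160:360,::-1]; a=cv2.resize(im,(560,420)); b=cv2.resize(cv2.imread("pics/w8.png"),(560,280))
cv2.imwrite("pics/c8.png",cv2.resize(np.vstack([a,b]),(480,600)))
```

```text
-0.0968 0.8; -0.0956 0.3; -0.0944 0.1; -0.0932 -0.4; -0.092 0.9; -0.0908 3.6; -0.0896 5.0; -0.0884 7.0; -0.0872 8.8; -0.086 9.4; -0.0848 10.9; -0.0836 11.2; 50.3833
{'block': (35, 'x@y=-.04,.02:', [0.0816, 0.0814], 'deg', np.float64(-0.18)), 'foot': (33, 'x@y=-.04,.02:', [0.0809, 0.0809], 'deg', np.float64(0.04)), 'head': (33, 'x@y=-.04,.02:', [-0.0788, -0.0792], 'deg', np.float64(-0.4))} 52.275
```

View pics/c8.png

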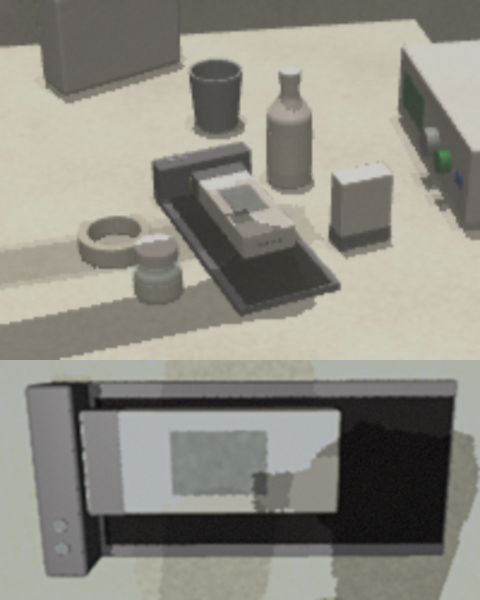

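The pack lies flat, with its foot flush and square against the block. The neighbours are in place and the robot is clear, so I'm handing in.

```bash
python3 -c "
from bench import *
sign_off()"
```

```text
the job is handed in; nothing more can be done
```

The pack is lying on its broad face with its foot end against the terminal block, and I handed the job in at about 52 s of the 72 s limit.

**What I did:** I put the fingers loosely around the pack (40 mm opening on a 30 mm pack) and tipped it away from the block. The lower finger carried it down, and I pivoted the tool so that only that fingertip was under the head edge at the end. I then pushed the head end with the fingers closed. The first push left it about 2.5° off square, so I pushed again nearer one side with a 6 mm sideways drag, then pressed once more straight on.

**Last checks:**
- **Foot against the block:** in the last wrist picture both ends of the foot edge measured within 0.7 mm of the block face, which is within the camera error.
- **Squareness:** the foot edge read about 0.2° off the block edge. The head edge read about 0.2–0.4° off the other two, roughly at the measuring noise.
- **Forces:** the highest push reading was 14.7 N, against the 30 N limit. Forces while tipping stayed under about 3.5 N.
- **Surroundings:** the small pack, spray, jar, tape and cup looked unmoved in the last side picture. The dish and tweezers were not in that crop; the arm never went near them. The robot was touching nothing.

**Less certain:**
- **Swing speed:** I did not measure it. I judged the lowering gentle because the finger load faded over several small steps.
- **Sliding while tipping:** the foot also slid about 2 cm towards the open end of the cradle, or pivoted there, while the pack went down. The later push took that up.

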